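Seat the taper plug in its socket and rock it free

TASK

Pick out the steel plug whose cone matches the conical socket on the bench and set it fully home and upright in the socket, its crossbar in line with the long side of the socket's base plate. Then, with the plug still in the socket, rock it about its upright axis: turn the crossbar some 30 to 40 degrees to one side to check that it moves freely, bring it back in line and let go, leaving it fully home. Leave the other two plugs where they stand.

Things in the scene. Friction and masses are not known exactly. Their poses are not given: they have to be found in the camera images.
- taper_plug_grip (a point): Centre of the crossbar of the matching plug, the stoutest of three steel plugs standing on the bench: cone 26 mm wide at the foot, 54 mm at 30 mm up, then a 5 mm rim; 18 mm neck; on top a crossbar 60 long, 12 wide, 14 high, its centre 65 mm above the foot. Grip it here across the 12 mm. 0.35 kg. x along the crossbar (either way round is the same), z up.
- socket_mouth (a point): Centre of the open mouth, 44 mm above the bench, of the fixed steel socket: cylinder 72 mm wide on a plate 120 x 76 x 10 mm. Bore: cone of the plug's taper, 51 mm wide at the mouth, 32 mm deep; it centres the plug and does not jam. Fully home, the plug's crossbar centre is 38 mm above this point, its foot 27 mm below. x along the plate's 120 mm side (either way is the same), z up.
- slim_plug_grip (a point): Centre of the crossbar (60 x 12 x 14 mm, 65 mm above the foot) of another steel plug with the same neck and crossbar, but its working end is a slender cone, 22 mm across at the foot and 36 mm at the top. It does not fit the socket and stays where it stands. x along the crossbar, z up.
- straight_plug_grip (a point): Centre of the crossbar (60 x 12 x 14 mm, 65 mm above the foot) of another steel plug with the same neck and crossbar, but its working end is a straight cylinder, 40 mm across. It does not fit the socket and stays where it stands. x along the crossbar, z up.
Not all that is in view belongs to the job. What is shaped like the part that bears taper_plug_grip but pink is not meant.

How it is judged:
By the outcome, as a careful person would: the job done as asked, in the order asked, and still so for the second after the job is handed in, with the robot touching nothing.
It also fails if it takes over 45 s, if anything falls off the work surface, if the arm or the gripper's body presses on something with over 40 N, if the wrist force passes 120 N, or if a joint passes its speed limit or range.

ROBOT

A 6-joint arm with a two-finger parallel gripper is mounted at the origin on a cart in front of the work surface, level with it; the furniture and walls round the work are solid. World frame = base frame: x ahead of the robot, y to its left, z up, the work surface at z = 0. Lengths are in m, angles in rad, forces in N, time in s.
With the tool pointing down it reaches from about 0.425 to 0.95 m from the base axis. Payload 3.5 kg.
Tool frame: the origin (TCP) lies midway between the tips of the shut fingers; the grasp point (between the pads) lies 19 mm behind it; z points along the fingers, y is the line along which they close (so a half turn about z gives the same grasp; the last joint's range is limited). The gripper opens to 85 mm and grips with 20 to 120 N. Pads are 22 mm wide; open, the fingers measure 114 mm over their backs; the gripper's body (76 mm by 85 mm) begins 54 mm behind the grasp point. The pads swing forward as they close: fully open they stand 13 mm farther back than shut.
Start: joints at [-1.379, 0.286, 1.577, -0, 1.279, -0.15], TCP at [0.226, -0.636, 0.231] pointing down, gripper open.
Joint ranges: [-2.77, 2.77], [-0.9, 2.22], [0.21, 2.48], [-1.53, 4.67], [0.24, 2.81], [-2.84, 2.84]. Speed limits (rad/s): [2.79, 2.79, 3.14, 3.14, 3.14, 3.14].

INTERFACE

Orientations are given as a unit quaternion [x, y, z, w].
In Python, from plant import ctrl gives the robot as it stands. The module is installed in compiled form; this text tells all that it offers.
- The arm moves only by the shell command python3 -m inch 'ROWS' [FORCE]. ROWS is JSON, a list of rows, each a list of 5 numbers: the closure, from 0 (fully open) to 1 (shut), then the shift along the tool's x, y, z in m, then the turn about the tool's z in degrees. A call has 1 to 5 rows; each row is the pose to reach, as a shift and turn from the pose commanded when the call began, along the tool's axes at that moment; what a row does not reach only later rows make up. A row lasts 1/12 s, in which the tool goes at most 41.7 mm and 7.16 degrees, less where a joint would pass 70% of its speed; a pose out of reach is approached as far as the arm can. A call with a gripper value outside its range is refused whole. The fingers move at their own pace and stop on an object; FORCE is the grip in N (left out, the last holds). Time passes only in rows, so rows that repeat a pose let the fingers close. It gives the time, the measured TCP pose, the force, the opening and the grip force at its end, in the units of the state.
- ctrl.get_state(): the state, without advancing time (a new reading comes with each control period).
- ctrl.read_camera(name): name is "scene" or "top"; returns a dict with "pixels" (384x512x3 uint8, red, green, blue), "depth" (384x512 float32, m along the optical axis (not along the pixel's ray), 0 where there is no reading), "fx", "fy", "cx", "cy" (pixels), "xyz" and "rotation" of the camera in the world. Camera axes: x right, y down, z forward; pixel columns grow to the right and rows downward; lengths in m; the calibration is good to about 2 mm. A picture is of the moment at which its call begins.
- ctrl.sign_off(): hands the job in; it is judged then, once.
Trained networks look in a picture, given as the dict that the camera call returned (one of the last four; its "shot" number tells which), for a name from the list of things; names that differ only in an ending like _2 or _b are one class to them, and where a whole thing is asked for, a point or a joint stands for the part that bears it (a point fixed in the world has none). Each returns a list of dicts, best first, with "score" (0 to 1); they miss things now and then, are a little off and sometimes report something else, mostly with a low value. They report only what shows in the picture. A call takes as long as a camera call. They do not tell look-alikes from the thing itself.
- ctrl.spot_in(query, picture): "at" ([column, row] in pixels, amid what is visible of it).
- ctrl.tip_of(query, picture): "at" ([column, row] in pixels: a listed point, or the origin of a listed thing).
The state is a dict: "time": time; "qpos": joint angles; "dq": joint speeds; "joint_efforts": joint torques, N m; "eef_pos": TCP position; "tcp_rot": TCP orientation; "contact_force": force on the tool from outside, world axes, zero at the start; "wrist_torque": the same for the moment, N m; "opening": opening from 0.0 (shut) to 1.0 (fully open); "finger_force": force on a finger pad.
Only numpy, scipy, OpenCV 4.12 (cv2) and the standard library are available. Lean on these libraries where they do the work, as an engineer would, in place of code of your own. Each camera call takes 0.05 s, during which the arm holds its last target. There are 200 camera calls.

## Working session

There is one attempt and no reset: what is moved stays moved. The work goes in short steps, Python scripts to look and compute and a shell command to move; the robot and the scene stay as the last step left them, time stands still between calls to the robot, and variables do not carry over. Pictures are saved under pics/ and viewed, at most 10 in all, crops included, and the job is handed in when it is done.

```bash
mkdir -p pics
cat > h.py <<'E'
import numpy as np,cv2
from plant import ctrl
def pts(p):
    v,u=np.mgrid[0:384,0:512]; d=p["depth"]
    c=np.stack([(u-p["cx"])/p["fx"]*d,(v-p["cy"])/p["fy"]*d,d],-1)
    R=np.array(p["rotation"]).reshape(3,3)
    w=c@R.T+np.array(p["xyz"]); w[d==0]=np.nan
    return w
def save(p,n): cv2.imwrite("pics/"+n+".png",p["pixels"][:,:,::-1])
E
python3 - <<'E'
from h import *
for n in("top","scene"):
    p=ctrl.read_camera(n); save(p,n+"1"); w=pts(p); print(n,np.round(p["xyz"],3),np.round(p["rotation"],3).tolist())
    for q in("taper_plug_grip","socket_mouth","slim_plug_grip","straight_plug_grip"):
        for r in ctrl.tip_of(q,p)[:4]:
            c,ro=np.round(r["at"]).astype(int); print(q,round(r["score"],2),c,ro,np.round(w[min(ro,383),min(c,511)],3))
s=ctrl.get_state();print(s["time"],s["eef_pos"],s["tcp_rot"])
a=cv2.imread("pics/top1.png")
E
```

```text
Traceback (most recent call last):
  File "h.py", line 6, in pts
    R=np.array(p["rotation"]).reshape(3,3)
ValueError: cannot reshape array of size 4 into shape (3,3)
```

View pics/top1.png

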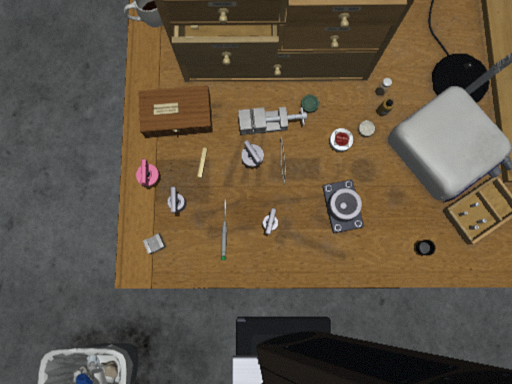

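The top view shows the socket at about (345,205), the pink look-alike at (147,173), and grey plugs at (252,154), (176,200) and (270,222). The stoutest looks like (252,154).

```bash
sed -i 's/R=np.array.*/R=Rotation.from_quat(p["rotation"]).as_matrix()/; 1a from scipy.spatial.transform import Rotation' h.py
python3 - <<'E'
from h import *
for n in("top","scene"):
    p=ctrl.read_camera(n); save(p,n+"2"); w=pts(p); print(n,np.round(p["xyz"],3),p["fx"],np.round(p["rotation"],3).tolist())
    for q in("taper_plug_grip","socket_mouth","slim_plug_grip","straight_plug_grip"):
        for r in ctrl.tip_of(q,p)[:4]:
            c,ro=np.round(r["at"]).astype(int); print(q,round(r["score"],2),c,ro,np.round(w[min(ro,383),min(c,511)],3))
    if n=="top":
        for nm,(c,r) in dict(stout=(252,154),sock=(345,205)).items():
            m=w[r-35:r+35,c-30:c+30].reshape(-1,3)
            if nm=="stout": k=m[(m[:,2]>.055)&(m[:,2]<.085)]
            else: k=m[(m[:,2]>.005)&(m[:,2]<.06)]
            k=k[np.abs(k-np.median(k,0))[:,:2].max(1)<.08]
            rc=cv2.minAreaRect(k[:,:2].astype(np.float32)*1000); print(nm,len(k),np.round(k.mean(0),4),k[:,2].max(),rc)
            if nm=="sock":
                k=m[(m[:,2]>.036)&(m[:,2]<.06)];print(len(k),cv2.minEnclosingCircle(k[:,:2].astype(np.float32)*1000))
s=ctrl.get_state();print(s["time"],s["eef_pos"],s["tcp_rot"])
E
```

```text
top [0.349 0.105 1.056] 436.8355700547428 [-0.702, 0.706, -0.061, 0.067]
taper_plug_grip 0.69 247 151 [0.632 0.123 0.033]
taper_plug_grip 0.63 145 171 [0.576 0.36  0.068]
socket_mouth 0.93 345 204 [ 0.504 -0.113  0.009]
slim_plug_grip 0.5 270 219 [0.462 0.071 0.071]
straight_plug_grip 0.79 172 196 [0.516 0.295 0.073]
straight_plug_grip 0.2 271 222 [0.455 0.069 0.07 ]
stout 150 [0.6219 0.1108 0.0695] 0.07447643152177597 ((622.7518920898438, 110.35345458984375), (58.493621826171875, 17.17313003540039), 26.56834602355957)
sock 1573 [ 0.4995 -0.1057  0.0223] 0.047749901396653804 ((513.1873779296875, -118.45038604736328), (137.84222412109375, 104.65666198730469), 11.028852462768555)
470 ((501.9396667480469, -107.78182983398438), 36.34397506713867)
scene [0.12  0.524 0.725] 414.6603252198715 [-0.366, 0.862, -0.324, 0.134]
taper_plug_grip 0.79 142 246 [0.571 0.363 0.072]
taper_plug_grip 0.65 226 167 [0.619 0.108 0.069]
socket_mouth 0.79 328 157 [ 0.506 -0.12   0.026]
slim_plug_grip 0.91 296 198 [0.485 0.015 0.   ]
straight_plug_grip 0.76 194 244 [0.508 0.289 0.07 ]
0.55 [ 0.22626125 -0.63594166  0.23134416] [9.85436108e-01 1.70046100e-01 1.54805619e-05 5.75585046e-06]
```

View pics/scene2.png

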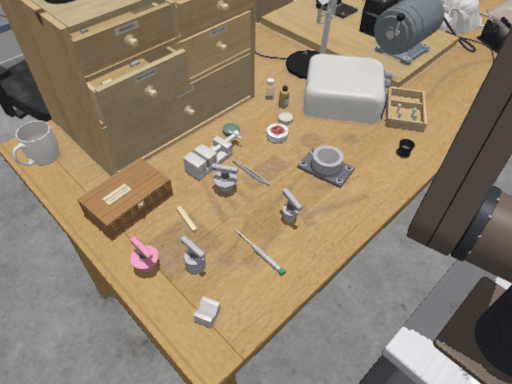

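The scene view confirms it: the stout plug is at (226,178) beside the vise, and the socket is at (328,160). Next I'll refine the bar and plate angles.

```bash
cat > m.py <<'E'
from h import *
def bar(xy,zlo=.060,zhi=.080,cams=("top","scene"),rad=.05):
    for n in cams:
        p=ctrl.read_camera(n); w=pts(p); m=w.reshape(-1,3)
        k=m[(m[:,2]>zlo)&(m[:,2]<zhi)&(np.hypot(m[:,0]-xy[0],m[:,1]-xy[1])<rad)]
        zt=np.percentile(k[:,2],80); k=k[k[:,2]>zt-.005]
        e,v=np.linalg.eigh(np.cov(k[:,:2].T)); a=np.degrees(np.arctan2(v[1,1],v[0,1]))
        q=(k[:,:2]-xy)@v; c=(q.max(0)+q.min(0))/2; 
        print(n,len(k),"c",np.round(xy+v@c,4),"mean",np.round(k.mean(0),4),"ang",round((a+90)%180-90,1),"ext",np.round(np.ptp(q,0),4),"ztop",round(zt,4))
E
python3 - <<'E'
from m import *
bar(np.array([.622,.1105]))
for n in("top","scene"):
    p=ctrl.read_camera(n); w=pts(p)
    near=np.hypot(w[...,0]-.502,w[...,1]+.108)<.08
    sel=near&(w[...,2]>.005)&(w[...,2]<.016)
    hsv=cv2.cvtColor(p["pixels"],cv2.COLOR_RGB2HSV)
    sel&=hsv[...,1]<100
    k=w[sel][:,:2]; rc=cv2.minAreaRect(k.astype(np.float32)*1000);print(n,len(k),rc)
    k=w[near&(w[...,2]>.038)&(w[...,2]<.05)]
    print(len(k),np.median(k[:,2]),cv2.minEnclosingCircle(k[:,:2].astype(np.float32)*1000),cv2.fitEllipse(cv2.convexHull(k[:,:2].astype(np.float32)*1000)))
    if n=="top":
        m=cv2.resize(p["pixels"][165:245,300:390],None,fx=6,fy=6,interpolation=3)
        b=cv2.resize(p["pixels"][120:190,220:300],None,fx=6,fy=6,interpolation=3)
        o=np.zeros((480,540+480,3),np.uint8);o[:,:540]=m;o[:420,540:]=b
        cv2.imwrite("pics/crop.png",cv2.resize(o,(800,376))[:,:,::-1])
E
```

```text
top 123 c [0.6228 0.1107] mean [0.6227 0.1106 0.0713] ang 32.6 ext [0.0127 0.0578] ztop 0.0724
scene 125 c [0.6188 0.1112] mean [0.6175 0.1124 0.0709] ang 32.8 ext [0.0139 0.0577] ztop 0.0719
top 785 ((501.4262390136719, -106.8565673828125), (119.07876586914062, 75.79739379882812), 11.056833267211914)
436 0.04268116538613831 ((502.2654724121094, -107.63925170898438), 36.303096771240234) ((502.0216979980469, -107.65430450439453), (71.04661560058594, 71.97284698486328), 31.742820739746094)
scene 582 ((497.7988586425781, -106.32301330566406), (119.51902770996094, 79.16595458984375), 10.352575302124023)
360 0.04341619602427016 ((498.13507080078125, -106.57376861572266), 38.447593688964844) ((498.3017883300781, -106.2977066040039), (70.64979553222656, 75.46900939941406), 27.5896053314209)
```

View pics/crop.png

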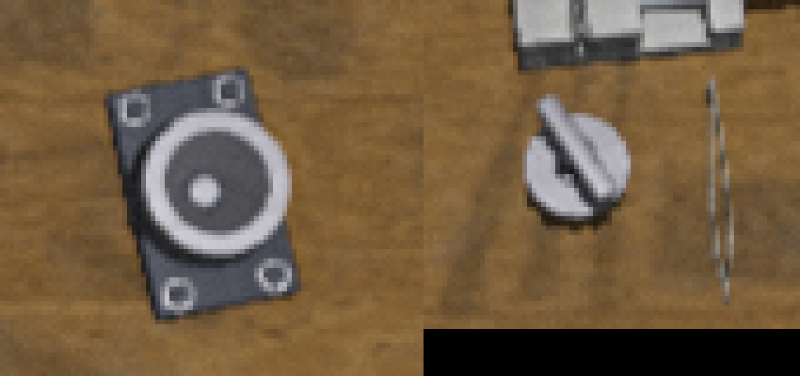

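The crop shows the socket mouth and bolt-holed plate, and the plug's bar running from upper left to lower right. That matches the 32.7° bar and 10.8° plate angles. Now moving above the plug.

```bash
for i in 1 2 3 4; do python3 -m inch '[[0.3,0.15,-0.138,0,0],[0.3,0.15,-0.138,0,0],[0.3,0.15,-0.138,0,0],[0.3,0.15,-0.138,0,0],[0.3,0.15,-0.138,0,0]]' 30 | tail -n 12; done
python3 -m inch '[[0.3,0.022,-0.0195,0.04,-7],[0.3,0.022,-0.0195,0.07,-13.1],[0.3,0.022,-0.0195,0.09,-13.1],[0.3,0.022,-0.0195,0.09,-13.1],[0.3,0.022,-0.0195,0.09,-13.1]]'
```

```text
time: 1.17
eef_pos: [0.3221, -0.4535, 0.2313]
tcp_rot: [0.985, 0.17, 0.0, -0.0]
contact_force: [1.0, -0.7, 0.4]
opening: 0.699
finger_force: 0.0
time: 1.58
eef_pos: [0.4171, -0.2731, 0.2317]
tcp_rot: [0.985, 0.17, 0.0, 0.0]
contact_force: [0.2, 0.2, 0.0]
opening: 0.703
finger_force: 0.0
time: 2.0
eef_pos: [0.5122, -0.0927, 0.2318]
tcp_rot: [0.985, 0.17, 0.001, 0.0]
contact_force: [1.3, -0.5, -0.3]
opening: 0.703
finger_force: 0.0
time: 2.42
eef_pos: [0.6073, 0.0878, 0.2316]
tcp_rot: [0.985, 0.171, 0.0, -0.0]
contact_force: [-0.1, -0.4, 0.7]
opening: 0.696
finger_force: 0.0
time: 2.83
eef_pos: [0.6199, 0.1111, 0.14]
tcp_rot: [0.96, 0.281, -0.002, -0.0]
contact_force: [-0.5, -0.2, 1.4]
opening: 0.699
finger_force: 0.0
```

```bash
python3 -m inch '[[0.3,0.001,0,0.03,0],[0.3,0.001,0,0.055,0],[0.3,0.001,0,0.074,0],[0.3,0.001,0,0.081,0],[0.3,0.001,0,0.081,0]]' 40
python3 - <<'E'
from h import *
p=ctrl.read_camera("scene");cv2.imwrite("pics/s3.png",cv2.resize(p["pixels"][110:230,160:320],(800,600),interpolation=3)[:,:,::-1])
E
```

```text
time: 3.25
eef_pos: [0.6216, 0.111, 0.0606]
tcp_rot: [0.96, 0.281, -0.0, -0.0]
contact_force: [-0.2, -0.0, -0.3]
opening: 0.697
finger_force: 0.0
```

View pics/s3.png

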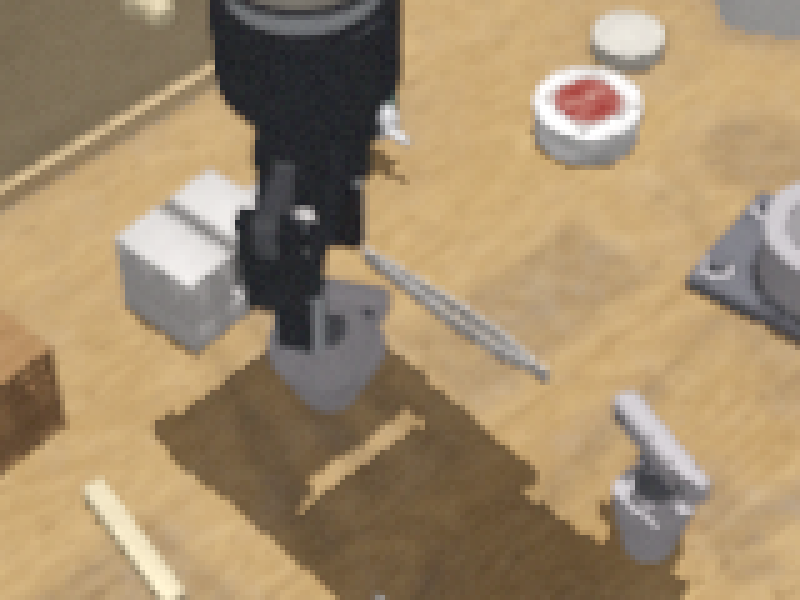

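The fingers straddle the crossbar (bar end at about (375,300)) and clear the vise. Closing.

```bash
for i in 1 2; do python3 -m inch '[[1,0,0,0,0],[1,0,0,0,0],[1,0,0,0,0],[1,0,0,0,0],[1,0,0,0,0]]' 60; done
```

```text
time: 3.72
eef_pos: [0.6228, 0.1116, 0.0621]
tcp_rot: [0.96, 0.281, 0.002, 0.0]
contact_force: [0.7, 0.1, 3.7]
opening: 0.113
finger_force: 62.0
time: 4.13
eef_pos: [0.6228, 0.1116, 0.062]
tcp_rot: [0.96, 0.281, 0.001, 0.0]
contact_force: [-1.1, 0.4, 5.7]
opening: 0.118
finger_force: 62.3
```

```bash
python3 -m inch '[[1,0,0,-0.01,0],[1,0,0,-0.035,0],[1,0,0,-0.065,0],[1,0,0,-0.09,0],[1,0,0,-0.1,0]]' 80
python3 -m inch '[[1,0,0,0,0]]'
python3 - <<'E'
from h import *
p=ctrl.read_camera("scene");cv2.imwrite("pics/s4.png",cv2.resize(p["pixels"][90:210,150:310],(800,600),interpolation=3)[:,:,::-1])
E
```

```text
time: 4.55
eef_pos: [0.6226, 0.1116, 0.1634]
tcp_rot: [0.96, 0.281, 0.002, 0.0]
contact_force: [0.6, 0.1, -3.2]
opening: 0.108
finger_force: 80.3
time: 4.63
eef_pos: [0.6228, 0.1116, 0.1629]
tcp_rot: [0.96, 0.281, 0.002, 0.001]
contact_force: [0.8, -0.1, -3.4]
opening: 0.109
finger_force: 80.3
```

View pics/s4.png

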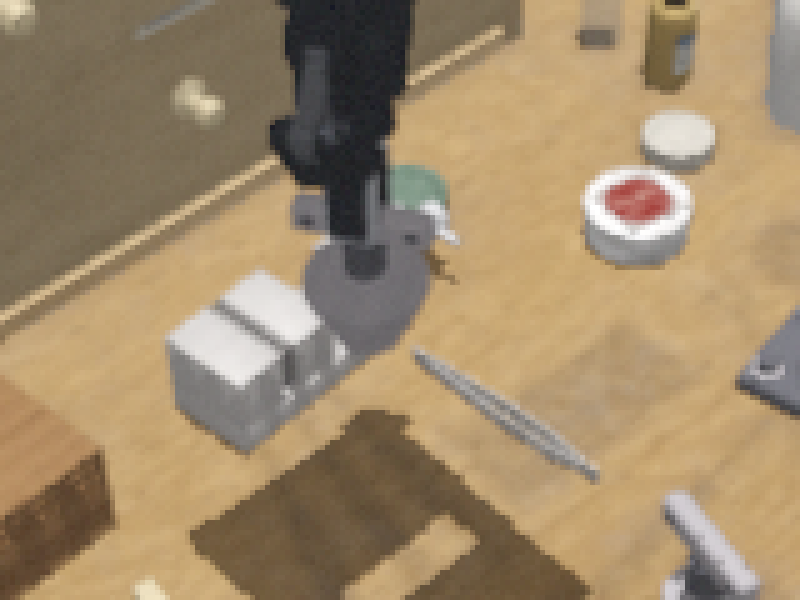

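The plug is lifted and hangs upright (rim at about (365,285)), with the load reading its weight. Carrying it over the socket.

```bash
python3 -m inch '[[1,-0.02,0.011,0,0],[1,-0.05,0.027,0,0],[1,-0.085,0.046,0,0],[1,-0.12,0.064,0,0],[1,-0.15,0.08,0,0]]'
python3 -m inch '[[1,-0.03,0.016,0,6],[1,-0.053,0.028,0,12],[1,-0.065,0.035,0,18],[1,-0.0708,0.0383,0,21.8],[1,-0.0708,0.0383,0,21.8]]'
python3 -m inch '[[1,0,0,0,0],[1,0,0,0,0]]'
python3 - <<'E'
from m import *
bar(np.array([.5005,-.107]),.14,.185)
p=ctrl.read_camera("scene");w=pts(p)
k=w[(np.hypot(w[...,0]-.5,w[...,1]+.107)<.035)&(w[...,2]>.115)&(w[...,2]<.142)];print(len(k),k.mean(0),k.min(0),k.max(0))
cv2.imwrite("pics/s5.png",cv2.resize(p["pixels"][70:220,250:410],(640,600),interpolation=3)[:,:,::-1])
E
```

```text
time: 5.1
eef_pos: [0.5349, -0.0377, 0.1565]
tcp_rot: [0.96, 0.282, -0.003, -0.002]
contact_force: [0.9, -0.4, -4.7]
opening: 0.107
finger_force: 80.2
time: 5.52
eef_pos: [0.497, -0.1079, 0.1571]
tcp_rot: [0.996, 0.093, -0.003, -0.001]
contact_force: [-0.3, -0.0, -3.9]
opening: 0.109
finger_force: 80.2
time: 5.68
eef_pos: [0.4989, -0.1065, 0.1587]
tcp_rot: [0.995, 0.096, -0.001, -0.001]
contact_force: [-0.2, -0.4, -4.2]
opening: 0.107
finger_force: 80.2Traceback (most recent call last):
  File "<stdin>", line 2, in <module>
  File "m.py", line 6, in bar
    zt=np.percentile(k[:,2],80); k=k[k[:,2]>zt-.005]
    return _quantile_unchecked(
        a, q, axis, out, overwrite_input, method, keepdims, weights)
    return _ureduce(a,
                    func=_quantile_ureduce_func,
    ...<5 lines>...
                    overwrite_input=overwrite_input,
                    method=method)
    r = func(a, **kwargs)
    result = _quantile(arr,
                       quantiles=q,
    ...<2 lines>...
                       out=out,
                       weights=wgt)
    slices_having_nans = np.isnan(arr[-1, ...])
                                  ~~~^^^^^^^^^
IndexError: index -1 is out of bounds for axis 0 with size 0
```

```bash
python3 -m inch '[[1,0.0015,0,0.015,0],[1,0.0015,0,0.035,0],[1,0.0015,0,0.053,0],[1,0.0015,0,0.065,0],[1,0.0015,0,0.068,0]]'
python3 -m inch '[[1,0,0,0,0],[1,0,0,0.002,0],[1,0,0,0.004,0],[1,0,0,0.004,0]]'
```

```text
time: 6.15
eef_pos: [0.4994, -0.1056, 0.0894]
tcp_rot: [0.995, 0.096, -0.003, -0.001]
contact_force: [-0.0, 0.3, -5.0]
opening: 0.111
finger_force: 80.2
time: 6.48
eef_pos: [0.5017, -0.1072, 0.0891]
tcp_rot: [0.995, 0.095, 0.001, 0.0]
contact_force: [0.1, 0.1, -4.2]
opening: 0.108
finger_force: 80.2
```

Run:
```python
from h import *
p=ctrl.read_camera("scene")
cv2.imwrite("pics/s5.png",cv2.resize(p["pixels"][70:220,250:410],(640,600),interpolation=3)[:,:,::-1])
```

```text
(no output)
```

View pics/s5.png

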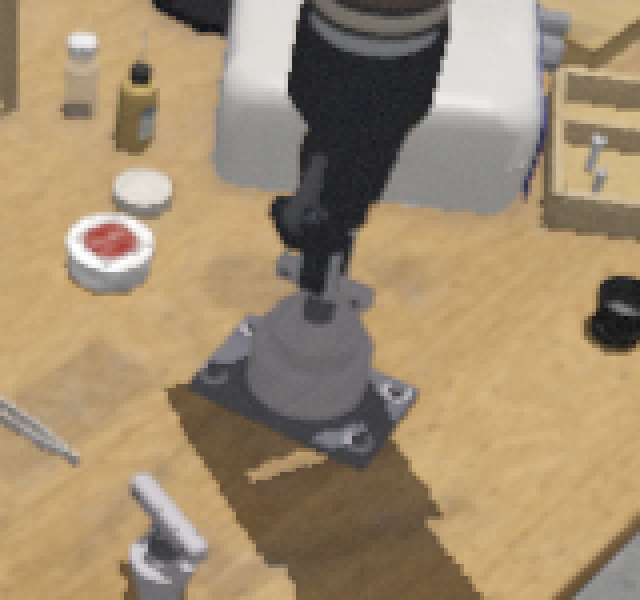

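The plug is in the mouth, centred at about (315,320), and not touching yet. Lowering gently.

```bash
python3 -m inch '[[1,0,0,0.002,0],[1,0,0,0.004,0],[1,0,0,0.005,0],[1,0,0,0.005,0]]'
python3 -m inch '[[1,0,0,0.001,0],[1,0,0,0.002,0],[1,0,0,0.003,0],[1,0,0,0.003,0]]'
python3 -m inch '[[1,0,0,0.001,0],[1,0,0,0.001,0]]'
```

```text
time: 6.87
eef_pos: [0.5008, -0.1069, 0.083]
tcp_rot: [0.995, 0.095, -0.0, -0.0]
contact_force: [-0.1, 0.1, -3.5]
opening: 0.109
finger_force: 80.3
time: 7.2
eef_pos: [0.5013, -0.1072, 0.0803]
tcp_rot: [0.995, 0.095, 0.0, 0.0]
contact_force: [-0.1, -0.0, -4.0]
opening: 0.111
finger_force: 80.2
time: 7.37
eef_pos: [0.5015, -0.1074, 0.0796]
tcp_rot: [0.995, 0.095, 0.0, 0.001]
contact_force: [-0.4, -1.2, -3.6]
opening: 0.109
finger_force: 80.4
```

```bash
for i in 1 2; do python3 -m inch '[[1,0,0,0.001,0],[1,0,0,0.001,0]]'; done; python3 -m inch '[[1,0,0,0,0],[1,0,0,0,0]]'
```

```text
time: 7.53
eef_pos: [0.5017, -0.1076, 0.0792]
tcp_rot: [0.995, 0.095, 0.0, 0.001]
contact_force: [-0.5, -2.4, 1.1]
opening: 0.109
finger_force: 80.8
time: 7.7
eef_pos: [0.5018, -0.1076, 0.0791]
tcp_rot: [0.995, 0.095, 0.0, 0.001]
contact_force: [-3.3, -1.8, 6.1]
opening: 0.113
finger_force: 81.6
time: 7.87
eef_pos: [0.5018, -0.1076, 0.0791]
tcp_rot: [0.995, 0.095, 0.0, 0.001]
contact_force: [-2.6, -1.1, 6.5]
opening: 0.111
finger_force: 81.6
```

Seated: TCP z 0.079 as predicted, with the contact force up. Rocking it 35° in steps.

```bash
python3 -m inch '[[1,0,0,0,3],[1,0,0,0,7],[1,0,0,0,11],[1,0,0,0,15],[1,0,0,0,18]]'
python3 -m inch '[[1,0,0,0,4],[1,0,0,0,9],[1,0,0,0,13],[1,0,0,0,16],[1,0,0,0,17]]'
python3 -m inch '[[1,0,0,0,0],[1,0,0,0,0],[1,0,0,0,0]]'
python3 - <<'E'
from h import *
p=ctrl.read_camera("scene");save(p,"s6");w=pts(p)
m=(np.hypot(w[...,0]-.5,w[...,1]+.107)<.05)&(w[...,2]>.077)&(w[...,2]<.092)&(p["pixels"].mean(2)>60)
k=w[m][:,:2];e,v=np.linalg.eigh(np.cov(k.T));print(len(k),np.degrees(np.arctan(v[1,1]/v[0,1])),np.median(w[m][:,2]))
cv2.imwrite("pics/s6.png",cv2.resize(p["pixels"][110:200,280:380],(660,594),interpolation=3)[:,:,::-1])
E
```

```text
time: 8.28
eef_pos: [0.5018, -0.108, 0.079]
tcp_rot: [0.998, -0.063, 0.001, 0.001]
contact_force: [-3.6, -2.8, 6.0]
opening: 0.111
finger_force: 81.5
time: 8.7
eef_pos: [0.5017, -0.1084, 0.079]
tcp_rot: [0.978, -0.209, 0.001, 0.002]
contact_force: [-2.2, -4.7, 5.6]
opening: 0.11
finger_force: 81.5
time: 8.95
eef_pos: [0.5017, -0.1084, 0.079]
tcp_rot: [0.978, -0.208, 0.001, 0.002]
contact_force: [-3.3, -3.9, 5.3]
opening: 0.113
finger_force: 81.5
99 -17.12968033753047 0.08776062632348747
```

View pics/s6.png

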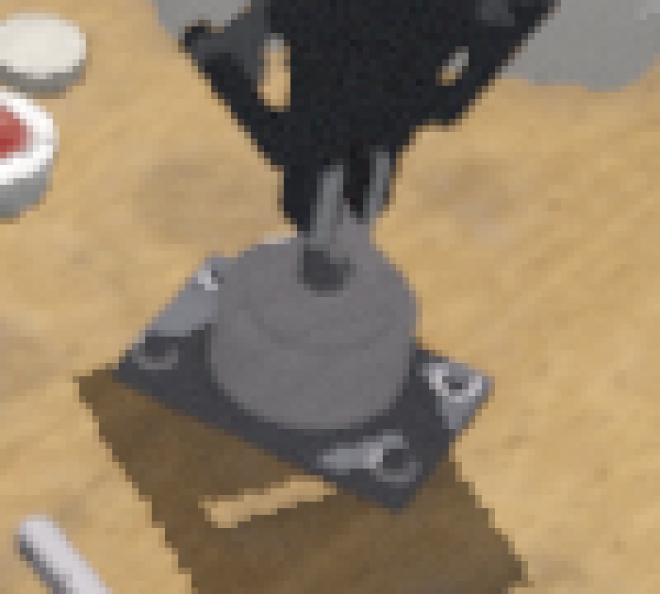

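The tool turned 35° with the plug (bar now end-on at about (335,220)) and the rim stayed at socket level. Turning back in line.

```bash
python3 -m inch '[[1,0,0,0,-3],[1,0,0,0,-7],[1,0,0,0,-11],[1,0,0,0,-15],[1,0,0,0,-18]]'
python3 -m inch '[[1,0,0,0,-4],[1,0,0,0,-9],[1,0,0,0,-13],[1,0,0,0,-16],[1,0,0,0,-17]]'
python3 -m inch '[[1,0,0,0,0],[1,0,0,0,0],[1,0,0,0,0]]' 20
python3 -m inch '[[0.8,0,0,0,0],[0.75,0,0,0,0],[0.7,0,0,0,0],[0.6,0,0,0,0],[0.5,0,0,0,0]]'
python3 -m inch '[[0.5,0,0,0,0],[0.5,0,0,0,0],[0.5,0,0,0,0]]'
```

```text
time: 9.42
eef_pos: [0.5018, -0.108, 0.079]
tcp_rot: [0.999, -0.052, 0.001, 0.001]
contact_force: [-4.3, -2.6, 6.4]
opening: 0.108
finger_force: 81.5
time: 9.83
eef_pos: [0.5018, -0.1076, 0.079]
tcp_rot: [0.995, 0.095, 0.001, 0.0]
contact_force: [-2.4, -1.8, 6.1]
opening: 0.109
finger_force: 81.5
time: 10.08
eef_pos: [0.5018, -0.1076, 0.079]
tcp_rot: [0.996, 0.095, 0.0, 0.001]
contact_force: [-1.8, -1.4, 5.5]
opening: 0.112
finger_force: 81.5
time: 10.5
eef_pos: [0.5011, -0.1068, 0.0771]
tcp_rot: [0.995, 0.095, -0.0, -0.0]
contact_force: [-0.2, -0.2, 0.3]
opening: 0.495
finger_force: 0.0
time: 10.75
eef_pos: [0.5011, -0.1069, 0.0773]
tcp_rot: [0.995, 0.095, -0.0, -0.0]
contact_force: [-0.7, 0.6, 0.2]
opening: 0.5
finger_force: 0.0
```

Released cleanly. I'll back off straight up, move clear and check.

```bash
python3 -m inch '[[0.5,0,0,-0.01,0],[0.5,0,0,-0.04,0],[0.5,0,0,-0.08,0],[0.5,0,0,-0.12,0],[0.5,0,0,-0.16,0]]'
python3 -m inch '[[0.5,0.03,0.03,0,0],[0.5,0.05,0.07,0,0],[0.5,0.06,0.11,0,0],[0.5,0.06,0.14,0,0],[0.5,0.06,0.16,0,0]]'
python3 -m inch '[[0.5,0,0,0,0],[0.5,0,0,0,0],[0.5,0,0,0,0]]'
python3 - <<'E'
from m import *
bar(np.array([.501,-.107]),.078,.1)
for xy in([.46,.07],[.513,.292]): bar(np.array(xy))
p=ctrl.read_camera("scene");a=p["pixels"][110:200,280:380]
t=ctrl.read_camera("top")["pixels"][160:250,300:390]
o=np.hstack([cv2.resize(a,(440,396),interpolation=3),cv2.resize(t,(360,396),interpolation=3)])
cv2.imwrite("pics/s7.png",o[:,:,::-1])
E
```

```text
time: 11.17
eef_pos: [0.5006, -0.1068, 0.2397]
tcp_rot: [0.995, 0.095, -0.0, -0.0]
contact_force: [0.8, -0.2, -0.1]
opening: 0.499
finger_force: 0.0
time: 11.58
eef_pos: [0.591, -0.2559, 0.2382]
tcp_rot: [0.996, 0.094, 0.0, 0.001]
contact_force: [-0.0, 1.1, -0.4]
opening: 0.503
finger_force: 0.0
time: 11.83
eef_pos: [0.59, -0.2521, 0.2376]
tcp_rot: [0.995, 0.095, -0.0, -0.0]
contact_force: [-0.4, -0.1, 0.8]
opening: 0.5
finger_force: 0.0
top 138 c [ 0.5019 -0.1075] mean [ 0.5019 -0.1071  0.0879] ang 10.6 ext [0.0127 0.0597] ztop 0.0891
scene 115 c [ 0.4981 -0.1059] mean [ 0.4969 -0.105   0.0882] ang 10.5 ext [0.0145 0.0586] ztop 0.0893
top 136 c [0.4589 0.0696] mean [0.4583 0.0696 0.0707] ang -14.5 ext [0.0121 0.0596] ztop 0.0721
scene 136 c [0.4555 0.0713] mean [0.4538 0.0721 0.0715] ang -14.8 ext [0.012  0.0604] ztop 0.0724
top 127 c [0.5103 0.2919] mean [0.5094 0.2924 0.0711] ang 1.8 ext [0.0114 0.0584] ztop 0.0724
scene 180 c [0.5061 0.2943] mean [0.5053 0.2947 0.0709] ang 2.2 ext [0.0127 0.0596] ztop 0.0719
```

View pics/s7.png

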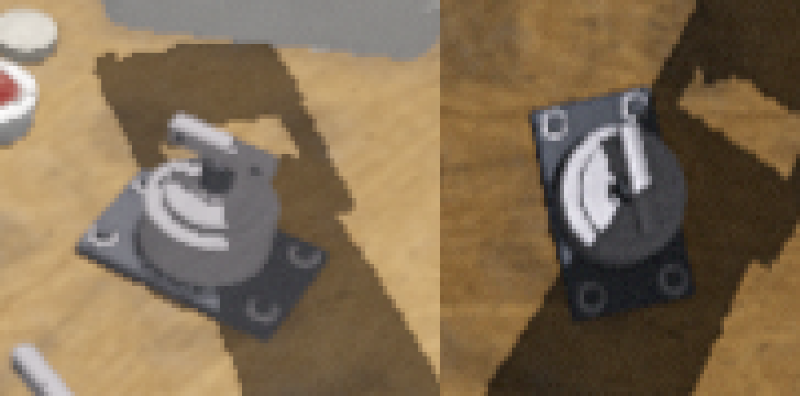

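The plug sits home in the socket: the bar top is at 0.089 m as expected, and its 10.6° angle matches the plate's 10.8°. The bar shows at (205,140) in the left view, and the other plugs haven't moved.

```bash
python3 -c "from plant import ctrl;print(ctrl.sign_off())"
```

```text
the job is handed in; nothing more can be done
None
```

The matching plug is fully home and upright in the socket; I rocked it 35°, brought it back in line with the plate and released it, left the other two plugs untouched, and handed the job in after about 12 s of robot time.

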